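# Pack the portion press and set its transport lock

### The job

Pack up the portion press for the drive home: lay the orange spacer flat in the pocket between the four steel posts, then the blue top disc flat on it. Then slide the red lock grip over them, through the stiff stretch and fully home against its rubber end stop: press it in firmly, without ramming it, so that the catch takes hold and the lock stays shut by itself when you let go. Leave the green spare spacer and the tableware where they are.

Things in the scene. Friction and masses are not known exactly. Their poses are not given: they have to be found in the camera images.
- press: Portion press, screwed to the table; yaw varies up to 30 degrees. Origin: on the table surface on the pocket's axis, z up. Aluminium base plate 120 mm (its x) by 215 mm (its y, from -165 to +50), top 14 mm up. The pocket for the two discs is at the origin, a grey housing with the red lock grip behind it (-y). The lock shuts towards +y. Pushing press or grip with over 40 N is ramming.
- pocket (a point): Centre of the pocket floor, a fixed white disc 48 mm across, 26 mm above the table. Round it four steel posts 10 mm thick at press x and y = +-23.7 mm, 66 mm high, tips tapered, guide a 54 mm disc with 1.5 mm play all round. Gaps 37 mm wide between the posts let fingers reach in; fingers holding a disc along the press's x axis have free room.
- housing (a point): Centre of the top of the grey housing, 64 mm (press x) by 118 mm (press y), 58 mm up. In it, unseen: the return spring (opens the lock with 3 N, plus 0.05 N per mm of travel; 1 N friction), a sprung catch, and a rubber end stop (4 N more per mm pressed in). Stop and catch sit together; the slide meets the stop at 49 to 75 mm of travel, different each time and not to be seen.
- lock (a joint): Travel of the lock, m: 0 = open (start), grows as it shuts towards press +y. From 20 to 5 mm before the stop, riding over the catch, the push rises to 9 to 12 N, then slackens, dips to 1 to 4 N as the catch clicks in, and rises fast at the stop. Pressed there to 15 to 25 N the catch is sure to hold. Let go before that, it springs fully open; after it, it stays shut against the stop.
- lock_nose (a point): Underside of the front end of the lock's steel tongue: 26 mm wide, 5 mm thick, underside 59 mm above the table. At press y = -36 mm when open; it moves over the pocket 3 mm above a stack packed right. A raised, tilted or too tall stack blocks it.
- lock_top (a point): Centre of the top face of the red lock grip: a block 30 mm (press x) by 18 mm (press y), standing on the tongue from 64 to 100 mm above the table; at press x = 0, y = -118 mm when open. It can be pinched from above or pushed from behind (its -y face; there the tongue's top, 64 mm up, goes on for 25 mm).
- spacer: Orange spacer disc, 54 mm across, 16 mm thick, 45 g, black spot on top. Origin: centre of its underside, z up. Starts lying on the table left or right of the press. In the pocket its underside is 26 mm above the table.
- top_disc: Blue top disc, 54 mm across, 14 mm thick, 60 g, small steel spot on top. Origin: centre of its underside, z up. Starts lying on the table on the other side. On the spacer in the pocket its underside is 42 mm above the table.
- spare: Green spare spacer, 54 mm across, 26 mm thick (too thick for the lock). Origin: centre of its underside. Not to be used or moved.
- spoon: White-handled serving spoon, 240 mm, lying on the table to the right of the press. Origin: its middle. Leave alone.
- sauce: Yellow sauce bottle with red cap, 60 mm across, 170 mm tall. Origin: centre of its underside. Leave alone.
- bowl: White bowl, 120 mm across, 50 mm high. Origin: centre of its underside. Leave alone.
- mug: Blue mug, 80 mm across, 90 mm high. Origin: centre of its underside. Leave alone.
- shaker: Steel shaker, 44 mm across, 92 mm high. Origin: centre of its underside. Leave alone.
Mind the look-alikes: they are no part of the job. Several things have the shape of the spacer; the one meant has the colours described above. Of the things that look like the top_disc, the smaller one is meant.

How it is judged:
On the way, in this order (a step that is already met when the one before it is completed fails the run):
1. the orange spacer lies flat in the pocket, let go (horizontal distance between spacer and press below 0.004 m and z of spacer in the frame of press between 0.024 and 0.0285 m and angle between spacer's own z axis and vertical below 0.06 rad and contact force between the fingers and spacer below 0.3 N), for 0.2 s.
2. the blue top disc lies flat on the spacer in the pocket, let go (all of step 1 and horizontal distance between top_disc and press below 0.004 m and z of top_disc in the frame of press between 0.04 and 0.0445 m and angle between top_disc's own z axis and vertical below 0.06 rad and contact force between the fingers and top_disc below 0.3 N), for 0.2 s.
At the end, for the whole second after the job is handed in: The spacer lies flat in the pocket (underside 26 mm up, within 2 mm; within 4 mm of the axis; tilt under 0.06 rad), the top disc flat on it (underside 42 mm up, same tolerances), both at rest, and the released lock stays shut on its catch, at rest, at more than 45 mm of travel (all of step 2 and value of joint lock above 0.045 m and velocity of joint lock between -0.01 and 0.01 m/s and linear speed of each of spacer, top_disc below 0.02 m/s); the robot touches nothing.
It fails at once if the press or its lock is pushed with more than 40 N (contact force between any of the fingers, the arm and press above 40 N).
It fails at once if the spare spacer or a piece of tableware is moved by more than 30 mm (distance of any of spare, spoon, sauce, bowl, mug, shaker from where it was at the start of the episode above 0.03 m).
It fails at once if bottle, bowl, mug or shaker is tipped over (angle between any of sauce, bowl, mug, shaker's own z axis and vertical above 0.5 rad).
It also fails if it takes over 64 s, if anything falls off the work surface, if the arm or the gripper's body presses on something with over 40 N, if the wrist force passes 120 N, or if a joint passes its speed limit or range.

### The arm

A 6-joint arm with a two-finger parallel gripper is mounted at the origin on the work surface. World frame = base frame: x ahead of the robot, y to its left, z up, the work surface at z = 0. Lengths are in m, angles in rad, forces in N, time in s.
With the tool pointing down it reaches from about 0.35 to 0.85 m from the base axis. Payload 8.1 kg.
Tool frame: the origin (TCP) lies between the finger pads; the fingertips stand 11 mm ahead of it and the grasp point (between the pads) lies 8 mm behind it (robot.tips_ahead is the distance from the TCP to the fingertips, in m); z points along the fingers, y is the line along which they close (so a half turn about z gives the same grasp; the last joint's range is limited). The gripper opens to 93 mm and grips with 3 to 60 N. Pads are 15 mm wide; open, the fingers measure 128 mm over their backs; the gripper's body (75 mm by 188 mm) begins 65 mm behind the grasp point.
Start: joints at [1.237, 0.13, 1.488, -0, 1.523, -0.085], TCP at [0.148, 0.582, 0.23] pointing down, gripper open.
Joint ranges: [-2.96, 2.96], [-0.89, 2.26], [0.02, 2.5], [-1.34, 4.48], [0, 2.73], [-2.66, 2.66]. Speed limits (rad/s): [2.39, 2.39, 2.79, 3.14, 3.14, 3.14].

### API

Orientations are given as a rotation vector (axis times angle).
In Python, from plant import robot gives the robot as it stands. The module is installed in compiled form; this text tells all that it offers.
- The arm moves only by the tool move_arm, never from a script. Its argument "deltas" is one flat list of numbers, 7 for each row, row after row: the shift along the tool's x, y, z in m, then the turn, a rotation vector about the tool's x, y, z in rad, then the opening, from 0 (shut) to 1 (fully open). A call has 1 to 12 rows; each row is the pose to reach, as a shift and turn from the pose commanded when the call began, along the tool's axes at that moment; what a row does not reach only later rows make up. A row lasts 1/8 s, in which the tool goes at most 62.5 mm and 10.7 degrees, less where a joint would pass 70% of its speed; a pose out of reach is approached as far as the arm can. A call with a gripper value outside its range is refused whole. The fingers move at their own pace and stop on an object; "squeeze" is the grip in N (left out, the last holds). Time passes only in rows, so rows that repeat a pose let the fingers close. It gives the time, the measured TCP pose, the force, the opening and the grip force at its end, in the units of the state.
- robot.read_state(): the state, without advancing time (a new reading comes with each control period).
- robot.read_camera(name): name is "side" or "top"; returns (picture, depth): 480x640x3 uint8, red, green, blue; 480x640 float32, m along the optical axis (not along the pixel's ray), 0 where there is no reading.
- robot.camera_model(name): a dict with "K" (3x3 intrinsics, pixels), "R" (3x3) and "t" (3): a world point X has camera coordinates R X + t. Camera axes: x right, y down, z forward; pixel columns grow to the right and rows downward; lengths in m; the calibration is good to about 2 mm. A picture is of the moment at which its call begins. camera_model takes no time and is no camera call.
- robot.close_job(): hands the job in; it is judged then, once.
Trained networks look in the newest picture that a camera, given by its name, has taken for a name from the list of things; names that differ only in an ending like _2 or _b are one class to them, and where a whole thing is asked for, a point or a joint stands for the part that bears it (a point fixed in the world has none). Each returns a list of dicts, best first, with "confidence" (0 to 1); they miss things now and then, are a little off and sometimes report something else, mostly with a low value. They report only what shows in the picture. A call takes as long as a camera call. They do not tell look-alikes from the thing itself.
- robot.recognise(camera, label): "uv" ([column, row] in pixels, amid what is visible of it).
The state is a dict: "t": time; "q": joint angles; "dq": joint speeds; "joint_torque": joint torques, N m; "tool_pos": TCP position; "orientation": TCP orientation; "force": force on the tool from outside, world axes, zero at the start; "wrist_torque": the same for the moment, N m; "opening": finger opening in m; "gripper_force": force on a finger pad.
Only numpy, scipy, OpenCV 4.12 (cv2) and the standard library are available. Lean on these libraries where they do the work, as an engineer would, in place of code of your own. Each camera call takes 0.05 s, during which the arm holds its last target. There are 200 camera calls.

## Working session

There is one attempt and no reset: what is moved stays moved. The work goes in short steps, Python scripts to look and compute and a tool call to move; the robot and the scene stay as the last step left them, time stands still between calls to the robot, and variables do not carry over. Pictures are saved under pics/ and viewed, at most 10 in all, crops included, and the job is handed in when it is done.

Besides the shell and the picture viewer there is one more tool, called after "Request:" by a JSON object that holds its "fn" and its "kwargs". move_arm: Moves the arm, as the interface text tells. Its arguments: {"type":"object","properties":{"deltas":{"type":"array","items":{"type":"number"}},"squeeze":{"type":"number"}},"required":["deltas"]}

```bash
mkdir -p pics; cat > h.py <<'E'
import numpy as np, cv2
from plant import robot
from scipy.spatial.transform import Rotation as Ro
def shot(n,f=None):
    im,d=robot.read_camera(n)
    if f: cv2.imwrite('pics/'+f,im[:,:,::-1])
    return im,d
def world(n,u,v,z):  # z depth
    c=robot.camera_model(n);K,R,t=map(np.array,(c['K'],c['R'],c['t']))
    p=np.linalg.inv(K)@np.array([u,v,1.])*z
    return R.T@(p-t)
def cloud(n,d):
    c=robot.camera_model(n);K,R,t=map(np.array,(c['K'],c['R'],c['t']))
    v,u=np.mgrid[:480,:640]
    p=np.stack([(u-K[0,2])/K[0,0]*d,(v-K[1,2])/K[1,1]*d,d],-1)
    return (p-t)@R
E
python3 - <<'E'
from h import *
for n in ('top','side'):
    im,d=shot(n,n+'0.png'); np.savez(n+'0.npz',im=im,d=d)
    c=robot.camera_model(n);R=np.array(c['R']);print(n,'cam at',(-R.T@np.array(c['t'])).round(3),'axis',R[2].round(2))
    P=cloud(n,d)
    for l in ('press','lock_top','spacer','top_disc','spare'):
        for r in robot.recognise(n,l)[:3]:
            u,v=map(int,r['uv']);print(l,round(r['confidence'],2),u,v,P[v,u].round(3),im[v,u])
print({k:np.round(v,3) for k,v in robot.read_state().items()})
E
```

```text
top cam at [0.5   0.018 1.173] axis [ 0.08 -0.02 -1.  ]
press 0.81 312 241 [0.582 0.023 0.067] [167 186 202]
lock_top 0.88 331 234 [ 0.598 -0.02   0.065] [170 189 205]
spacer 0.8 443 327 [ 0.384 -0.282  0.019] [56 54 50]
spacer 0.73 455 279 [ 0.495 -0.313  0.019] [52 51 47]
top_disc 0.97 201 282 [0.491 0.282 0.016] [166 185 198]
top_disc 0.96 241 301 [0.447 0.188 0.02 ] [ 91 152 228]
spare 0.79 203 193 [0.7   0.279 0.024] [46 46 43]
side cam at [ 0.364 -0.864  1.042] axis [ 0.16  0.66 -0.73]
press 0.79 320 250 [ 0.572 -0.027  0.056] [128 133 134]
press 0.39 299 148 [0.623 0.498 0.012] [233 216 181]
lock_top 0.62 329 244 [ 0.592 -0.046  0.097] [235  41  30]
lock_top 0.62 415 331 [ 0.714 -0.356  0.103] [175 128  15]
spacer 0.9 293 328 [ 0.454 -0.229  0.017] [45 32 33]
spacer 0.89 319 357 [ 0.498 -0.322  0.018] [51 38 31]
spacer 0.7 268 357 [ 0.38  -0.293  0.017] [48 39 31]
top_disc 0.66 258 218 [0.427 0.175 0.018] [ 51 104 183]
spare 0.49 335 187 [0.69  0.25  0.025] [ 49 122  50]
{'t': np.float64(0.6), 'q': array([ 1.237,  0.13 ,  1.488, -0.   ,  1.523, -0.085]), 'dq': array([-0.001, -0.001,  0.001, -0.002, -0.001,  0.002]), 'joint_torque': array([ 1.0000e-03, -5.5941e+01, -4.9180e+01,  7.7000e-02,  2.3000e-02,
        0.0000e+00]), 'tool_pos': array([0.148, 0.582, 0.23 ]), 'orientation': array([ 0.39 ,  3.117, -0.   ]), 'force': array([-0.015,  0.52 ,  0.131]), 'wrist_torque': array([0.015, 0.049, 0.041]), 'gripper_force': np.float64(0.0), 'opening': np.float64(0.093)}
```

View pics/top0.png

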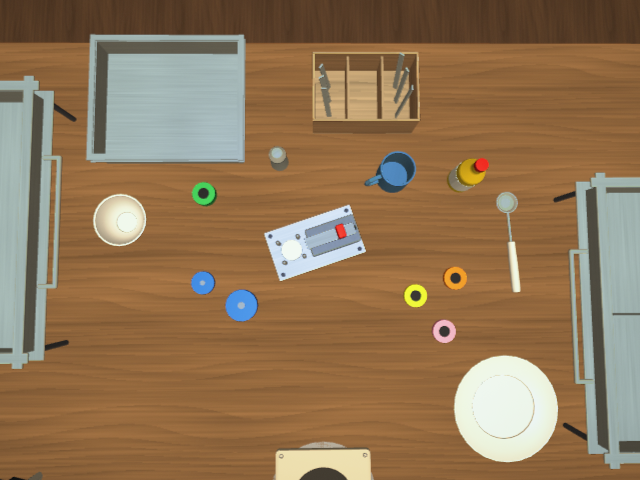

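View pics/side0.png

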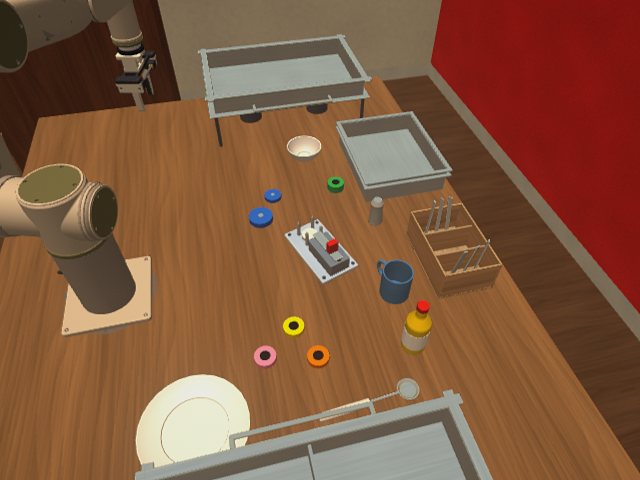

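Top view: orange spacer at (455,278), the smaller blue disc at (202,283) and the bigger look-alike at (241,305). The pocket's white disc is at (291,250) with the red grip at (341,231). Now I'll measure these precisely.

```bash
cat > m.py <<'E'
from h import *
def seg(n,im,P,cond,uv,r=25):
    m=np.zeros((480,640),bool);u,v=uv;m[v-r:v+r,u-r:u+r]=1
    m&=cond;return m
def mid(n,m,z):
    """ray of hull centroid of mask with plane z"""
    c,_=cv2.findContours(m.astype(np.uint8),cv2.RETR_EXTERNAL,cv2.CHAIN_APPROX_NONE)
    c=max(c,key=cv2.contourArea);(u,v),(a,b),_=cv2.fitEllipse(c)
    return ray(n,u,v,z),(u,v,a,b)
def ray(n,u,v,z):
    a=world(n,u,v,.5);b=world(n,u,v,1.);return a+(b-a)*(z-a[2])/(b[2]-a[2])
E
python3 - <<'E'
from m import *
for n,so,sb,sw,sr in (('top',(455,278),(202,283),(291,250),(341,231)),('side',(318,356),(273,196),(308,237),(332,245))):
    f=np.load(n+'0.npz');im=f['im'].astype(int);P=cloud(n,f['d']);hsv=cv2.cvtColor(f['im'],cv2.COLOR_RGB2HSV).astype(int)
    H,S,V=hsv[...,0],hsv[...,1],hsv[...,2]
    wood=0
    o=seg(n,im,P,(S>215)&(V>150)&(H<22),so,16); print(n,'orange',*mid(n,o,.016), 'ztop',np.median(P[o][:,2]))
    b=seg(n,im,P,(H>95)&(H<125)&(S>130),sb,15); print('blue',*mid(n,b,.014),np.median(P[b][:,2]))
    r=seg(n,im,P,((H<8)|(H>172))&(S>180)&(V>60),sr,14); q=P[r]; t=q[q[:,2]>.093]; print('red',len(q),len(t),t.mean(0) if len(t) else 0, q[:,2].min(),q[:,2].max(), t.min(0),t.max(0))
    h=(abs(P[...,2]-.014)<.006)&(np.hypot(P[...,0]-.57,P[...,1])<.2)
    m=h.astype(np.uint8); Q=P[h]; w=(S[h]<60)&(V[h]>120); Q=Q[w].astype(np.float32)
    rc=cv2.minAreaRect(Q[:,:2]); print('plate',len(Q),rc, np.median(Q[:,2]))
    cv2.imwrite(f'pics/crop_{n}.png',cv2.resize(f['im'][195:295,250:380,::-1],(780,600),interpolation=cv2.INTER_CUBIC))
E
```

```text
top orange [ 0.51451895 -0.29376467  0.016     ] (446.46160888671875, 270.75543212890625, 1.1756540536880493, 7.157650470733643) ztop 0.01432737291357341
blue [0.49039912 0.27920631 0.014     ] (202.5490264892578, 282.3378601074219, 21.468387603759766, 22.0155029296875) 0.014827896731830095
red 101 98 [ 0.60053007 -0.038439    0.12226216] 0.08287774624919275 1.172907294415227 [ 0.50021219 -0.04984113  0.09327267] [0.61760935 0.01826054 1.17290729]Traceback (most recent call last):
  File "<stdin>", line 11, in <module>
cv2.error: OpenCV(4.12.0) /io/opencv/modules/imgproc/src/convhull.cpp:143: error: (-215:Assertion failed) total >= 0 && (depth == CV_32F || depth == CV_32S) in function 'convexHull'
```

```bash
python3 - <<'E'
from m import *
for n,so,sb,sw,sr in (('top',(455,278),(202,283),(291,250),(341,231)),('side',(318,356),(273,196),(308,237),(332,245))):
    f=np.load(n+'0.npz');im=f['im'].astype(int);P=cloud(n,f['d']);hsv=cv2.cvtColor(f['im'],cv2.COLOR_RGB2HSV).astype(int)
    H,S,V=hsv[...,0],hsv[...,1],hsv[...,2]; ok=f['d']>0
    o=seg(n,im,P,((im[...,0]>190)&(S>180))|(V<70),so,15); print(n,'orange',*mid(n,o,.016 if n=='top' else .010), 'ztop',np.median(P[o&ok][:,2]))
    b=seg(n,im,P,(H>95)&(H<125)&(S>130),sb,15); print('blue',*mid(n,b,.014 if n=='top' else .008),np.median(P[b&ok][:,2]))
    r=seg(n,im,P,((H<8)|(H>172))&(S>180)&(V>60),sr,14)&ok; q=P[r]; t=q[abs(q[:,2]-.1)<.008]; print('red',len(q),len(t),np.median(t,0),mid(n,r,.1))
    h=ok&(abs(P[...,2]-.014)<.007)&(np.hypot(P[...,0]-.57,P[...,1])<.16)&(S<60)&(V>120)
    h=cv2.morphologyEx(h.astype(np.uint8),cv2.MORPH_OPEN,np.ones((2,2)))>0
    v,u=np.nonzero(h); Q=np.array([ray(n,a,b,.014)[:2] for a,b in zip(u,v)],np.float32)
    print('plate',len(Q),cv2.minAreaRect(Q)) 
    w=seg(n,im,P,(V>225)&(S<40),sw,12); print('white',w.sum(),*mid(n,w,.026))
    cv2.imwrite(f'pics/crop_{n}.png',cv2.resize(f['im'][195:295,250:380,::-1],(780,600),interpolation=cv2.INTER_CUBIC))
E
```

```text
top orange [ 0.49813841 -0.31422748  0.016     ] (455.2818908691406, 277.6780090332031, 21.880903244018555, 22.009904861450195) ztop 0.016835499322335662
blue [0.49039912 0.27920631 0.014     ] (202.5490264892578, 282.3378601074219, 21.468387603759766, 22.0155029296875) 0.014785655844748858
red 99 96 [ 0.60276448 -0.03891332  0.10046244] (array([ 0.60252787, -0.03945871,  0.1       ]), (340.27056884765625, 230.599609375, 7.8817830085754395, 14.234175682067871))Traceback (most recent call last):
  File "<stdin>", line 10, in <module>
  File "m.py", line 11, in ray
    a=world(n,u,v,.5);b=world(n,u,v,1.);return a+(b-a)*(z-a[2])/(b[2]-a[2])
  File "h.py", line 9, in world
    c=robot.camera_model(n);K,R,t=map(np.array,(c['K'],c['R'],c['t']))
ValueError: time passes only in moves, steps and waits
```

```bash
sed -i 's/c=robot.camera_model(n);/c=cm(n);/; s/^from plant import robot/from plant import robot\nimport functools\n@functools.cache\ndef cm(n): return robot.camera_model(n)/' h.py; python3 - <<'E'
from m import *
for n,so,sb,sw,sr in (('top',(455,278),(202,283),(291,250),(341,231)),('side',(318,356),(273,196),(308,237),(332,245))):
    f=np.load(n+'0.npz');im=f['im'].astype(int);P=cloud(n,f['d']);hsv=cv2.cvtColor(f['im'],cv2.COLOR_RGB2HSV).astype(int)
    H,S,V=hsv[...,0],hsv[...,1],hsv[...,2]; ok=f['d']>0
    o=seg(n,im,P,((im[...,0]>190)&(S>180))|(V<70),so,15); print(n,'orange',*mid(n,o,.016 if n=='top' else .010), 'ztop',np.median(P[o&ok][:,2]))
    b=seg(n,im,P,(H>95)&(H<125)&(S>130),sb,15); print('blue',*mid(n,b,.014 if n=='top' else .008),np.median(P[b&ok][:,2]))
    r=seg(n,im,P,((H<8)|(H>172))&(S>180)&(V>60),sr,14)&ok; q=P[r]; t=q[abs(q[:,2]-.1)<.008]; print('red',len(q),len(t),np.median(t,0),mid(n,r,.1))
    h=ok&(abs(P[...,2]-.014)<.007)&(np.hypot(P[...,0]-.57,P[...,1])<.16)&(S<60)&(V>120)
    h=cv2.morphologyEx(h.astype(np.uint8),cv2.MORPH_OPEN,np.ones((2,2)))>0
    v,u=np.nonzero(h); Q=np.array([ray(n,a,b,.014)[:2] for a,b in zip(u,v)],np.float32)
    print('plate',len(Q),cv2.minAreaRect(Q)) 
    w=seg(n,im,P,(V>225)&(S<40),sw,12); print('white',w.sum(),*mid(n,w,.026))
    cv2.imwrite(f'pics/crop_{n}.png',cv2.resize(f['im'][195:295,250:380,::-1],(780,600),interpolation=cv2.INTER_CUBIC))
E
```

```text
top orange [ 0.49813841 -0.31422748  0.016     ] (455.2818908691406, 277.6780090332031, 21.880903244018555, 22.009904861450195) ztop 0.016835499322335662
blue [0.49039912 0.27920631 0.014     ] (202.5490264892578, 282.3378601074219, 21.468387603759766, 22.0155029296875) 0.014785655844748858
red 99 96 [ 0.60276448 -0.03891332  0.10046244] (array([ 0.60252787, -0.03945871,  0.1       ]), (340.27056884765625, 230.599609375, 7.8817830085754395, 14.234175682067871))
plate 2597 ((0.5811488032341003, 0.014377467334270477), (0.11906791478395462, 0.21397940814495087), 18.510950088500977)
white 497 [0.56608657 0.07232614 0.026     ] (290.8421325683594, 249.3439483642578, 25.18229103088379, 27.188949584960938)
side orange [ 0.49697227 -0.31174224  0.01      ] (317.7089538574219, 354.80352783203125, 19.56858253479004, 21.410667419433594) ztop 0.014934520807998852
blue [0.48826987 0.27748854 0.008     ] (272.2962951660156, 195.31353759765625, 11.8497896194458, 15.583239555358887) 0.013316630387778774
red 121 55 [ 0.60080983 -0.04420773  0.0977631 ] (array([ 0.59690915, -0.05656987,  0.1       ]), (331.76458740234375, 245.5476531982422, 9.9171781539917, 14.125082015991211))
plate 894 ((0.5827562808990479, 0.008188135921955109), (0.1205875352025032, 0.21385358273983002), 18.474838256835938)
white 69 [0.56195923 0.07304388 0.026     ] (308.5198669433594, 232.39520263671875, 8.552521705627441, 12.935795783996582)
```

View pics/crop_top.png

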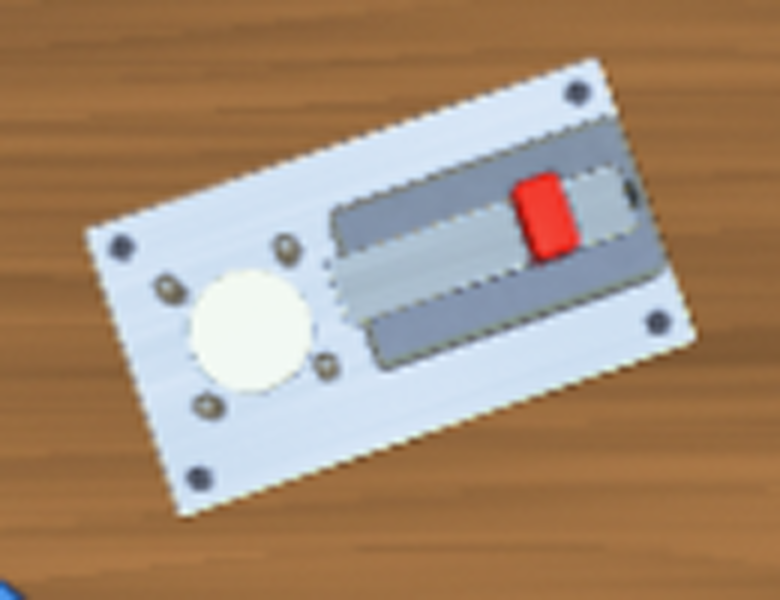

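Crop: pocket disc centre at crop (251,330), four post tips evenly round it, and the grip at (545,217). The yaw of 18.5° agrees in both views. Now a helper that works out the deltas, and a refined estimate of the pocket.

```bash
cat > d.py <<'E'
from h import *
import sys
def show(*targets):
    s=robot.read_state();p=s['tool_pos'];R=Ro.from_rotvec(s['orientation']);M=R.as_matrix()
    print('t',round(float(s['t']),2),'pos',np.round(p,4),'yawY',np.degrees(np.arctan2(M[1,1],M[0,1])).round(2),'tilt',np.degrees(np.arccos(-M[2,2])).round(2),'F',np.round(s['force'],2),'open',np.round(s['opening'],4),'gf',np.round(s['gripper_force'],1),'q',np.round(s['q'],2))
    for x,y,z,a in targets:
        a=np.radians(a);T=np.array([[np.sin(a),np.cos(a),0],[-np.cos(a),np.sin(a),0],[0,0,-1]]).T
        T=np.column_stack([np.cross([np.cos(a),np.sin(a),0],[0,0,-1]),[np.cos(a),np.sin(a),0],[0,0,-1]])
        print((x,y,z),'->',np.round(M.T@(np.array([x,y,z])-p),4),np.round((R.inv()*Ro.from_matrix(T)).as_rotvec(),4))
if __name__=='__main__':
    show(*[tuple(map(float,a.split(','))) for a in sys.argv[1:]])
E
python3 d.py 0.45,0.25,0.2,18.5 0.4975,-0.313,0.1,18.5 0.4975,-0.313,0.013,18.5
python3 - <<'E'
from m import *
c=lambda x,y:(250+(x+.5)/6-.5,195+(y+.5)/6-.5)
pts=[ray('top',*c(*p),.066)[:2] for p in ((171,288),(288,248),(326,365),(209,404))]
print(np.round(pts,4),np.mean(pts,0))
print(ray('top',*c(251,330),.026), 'grip',ray('top',*c(545,217),.1))
s=[ray('top',*c(*p),.014)[:2] for p in ((87,229),(598,58),(697,340),(180,518))]
s=np.array(s);print(s.round(4));y=s[0]-s[1]+s[3]-s[2];y/=np.linalg.norm(y);print(np.degrees(np.arctan2(-y[0],y[1])),s.mean(0)+.0575*y,np.linalg.norm(s-np.roll(s,1,0),axis=1))
E
```

```text
t 0.6 pos [0.1477 0.5815 0.2297] yawY 75.74 tilt 0.0 F [-0.02  0.52  0.13] open 0.0928 gf 0.0 q [ 1.24  0.13  1.49 -0.    1.52 -0.09]
(0.45, 0.25, 0.2) -> [-0.3746 -0.2469  0.0297] [-0.      0.      0.9991]
(0.4975, -0.313, 0.1) -> [-0.5593 -0.7808  0.1297] [-0.      0.      0.9991]
(0.4975, -0.313, 0.013) -> [-0.5593 -0.7808  0.2167] [-0.      0.      0.9991]
[[0.5792 0.0992]
 [0.5941 0.0552]
 [0.55   0.041 ]
 [0.5356 0.0849]] [0.5646946  0.07007669]
[0.56552145 0.07098709 0.026     ] grip [ 0.60219549 -0.0397766   0.1       ]
[[ 0.6063  0.136 ]
 [ 0.6736 -0.066 ]
 [ 0.5615 -0.1039]
 [ 0.4927  0.0993]]
18.562379312190867 [0.56523365 0.07085917] [0.11934051 0.21291286 0.11836389 0.2145442 ]
```

Request:
{"fn": "move_arm", "kwargs": {"deltas": [-0.375,-0.247,0.03,0,0,1,1,-0.375,-0.247,0.03,0,0,1,1,-0.375,-0.247,0.03,0,0,1,1,-0.375,-0.247,0.03,0,0,1,1,-0.375,-0.247,0.03,0,0,1,1,-0.375,-0.247,0.03,0,0,1,1,-0.375,-0.247,0.03,0,0,1,1,-0.559,-0.781,0.09,0,0,1,1,-0.559,-0.781,0.09,0,0,1,1,-0.559,-0.781,0.09,0,0,1,1,-0.559,-0.781,0.09,0,0,1,1,-0.559,-0.781,0.09,0,0,1,1]}}

```text
t: 2.1
tool_pos: [0.4719, -0.0523, 0.1678]
orientation: [1.836, 2.548, 0.001]
force: [0.9, -0.5, 0.1]
opening: 0.0933
gripper_force: 0.0
```

```bash
python3 d.py 0.4975,-0.313,0.1,18.5 0.4975,-0.313,0.013,18.5
```

```text
t 2.1 pos [ 0.4719 -0.0523  0.1678] yawY 18.45 tilt 0.07 F [ 0.86 -0.45  0.11] open 0.0933 gf 0.0 q [-0.22 -0.18  1.91  0.    1.41 -0.54]
(0.4975, -0.313, 0.1) -> [-0.2553 -0.0583  0.0679] [ 0.0012  0.0006 -0.0009]
(0.4975, -0.313, 0.013) -> [-0.2553 -0.0584  0.1549] [ 0.0012  0.0006 -0.0009]
```

Request:
{"fn": "move_arm", "kwargs": {"deltas": [-0.255,-0.058,0.08,0,0,0,1,-0.255,-0.058,0.08,0,0,0,1,-0.255,-0.058,0.08,0,0,0,1,-0.255,-0.058,0.08,0,0,0,1,-0.255,-0.058,0.08,0,0,0,1,-0.255,-0.058,0.08,0,0,0,1]}}

```text
t: 2.85
tool_pos: [0.4967, -0.3119, 0.0866]
orientation: [-1.839, -2.545, 0.0]
force: [0.0, 0.1, 0.0]
opening: 0.0929
gripper_force: 0.0
```

```bash
python3 d.py 0.4975,-0.313,0.013,18.5
```

```text
t 2.85 pos [ 0.4967 -0.3119  0.0866] yawY 18.3 tilt 0.08 F [0.01 0.06 0.02] open 0.0929 gf 0.0 q [-0.65  0.21  1.67 -0.    1.26 -0.97]
(0.4975, -0.313, 0.013) -> [-0.0014  0.0005  0.0736] [-0.0009 -0.0011 -0.0035]
```

Request:
{"fn": "move_arm", "kwargs": {"deltas": [-0.0014,0.0005,0.055,0,0,-0.003,1,-0.0014,0.0005,0.073,0,0,-0.003,1,-0.0014,0.0005,0.073,0,0,-0.003,1,-0.0014,0.0005,0.073,0,0,-0.003,0.3,-0.0014,0.0005,0.073,0,0,-0.003,0.3,-0.0014,0.0005,0.073,0,0,-0.003,0.3,-0.0014,0.0005,0.073,0,0,-0.003,0.3,-0.0014,0.0005,0.073,0,0,-0.003,0.3,-0.0014,0.0005,0.073,0,0,-0.003,0.3], "squeeze": 12}}

```text
t: 3.98
tool_pos: [0.4984, -0.3118, 0.0148]
orientation: [1.833, 2.551, -0.0]
force: [0.4, 1.1, 2.4]
opening: 0.0544
gripper_force: 12.0
```

```bash
python3 d.py 0.5,-0.2,0.15,18.5 0.5652,0.0708,0.12,18.5
```

```text
t 3.98 pos [ 0.4984 -0.3118  0.0148] yawY 18.62 tilt 0.0 F [0.41 1.1  2.37] open 0.0544 gf 12.0 q [-0.65  0.3   1.7  -0.    1.14 -0.97]
(0.5, -0.2, 0.15) -> [ 0.1054  0.0372 -0.1352] [0.     0.0001 0.0021]
(0.5652, 0.0708, 0.12) -> [ 0.3412  0.1854 -0.1052] [0.     0.0001 0.0021]
```

Request:
{"fn": "move_arm", "kwargs": {"deltas": [0.01,0.005,-0.05,0,0,0,0.3,0.07,0.04,-0.09,0,0,0,0.3,0.12,0.065,-0.105,0,0,0,0.3,0.17,0.092,-0.105,0,0,0,0.3,0.22,0.12,-0.105,0,0,0,0.3,0.27,0.147,-0.105,0,0,0,0.3,0.31,0.17,-0.105,0,0,0,0.3,0.341,0.1855,-0.105,0,0,0.002,0.3,0.341,0.1855,-0.105,0,0,0.002,0.3,0.341,0.1855,-0.105,0,0,0.002,0.3]}}

```text
t: 5.22
tool_pos: [0.5651, 0.0702, 0.1193]
orientation: [-1.835, -2.55, 0.001]
force: [0.1, -0.6, 0.3]
opening: 0.0538
gripper_force: 12.0
```

```bash
python3 - <<'E'
from h import *
from d import show
a,da=shot('top');b,db=shot('side');np.savez('p1.npz',a=a,da=da,b=b,db=db)
o=np.hstack([cv2.resize(a[205:285,250:330],(400,400)),cv2.resize(b[165:265,260:360],(400,400))])
cv2.imwrite('pics/p1.png',o[:,:,::-1]);show((0.5652,0.0708,0.12,18.5))
E
```

```text
t 5.33 pos [0.5652 0.0696 0.1194] yawY 18.44 tilt 0.03 F [ 0.18  0.16 -0.38] open 0.0538 gf 12.0 q [ 0.03  0.13  1.7  -0.    1.32 -0.29]
(0.5652, 0.0708, 0.12) -> [ 0.0011  0.0004 -0.0006] [-0.0004  0.0002 -0.001 ]
```

View pics/p1.png

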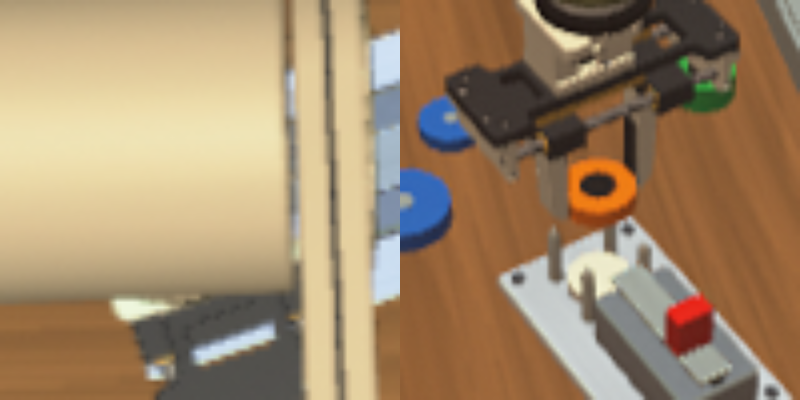

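Right half of the picture: the orange disc is held level between the fingers above the posts at about (600,190). The top view is blocked by the arm. I'll overlay the predicted outlines on the side view.

```bash
cat > ov.py <<'E'
from h import *
S=8
def proj(n,X):
    c=cm(n);q=(np.array(X)@np.array(c['R']).T+np.array(c['t']))@np.array(c['K']).T;return q[:,:2]/q[:,2:]
def circ(x,y,z,r): a=np.linspace(0,6.283,60);return np.c_[x+r*np.cos(a),y+r*np.sin(a),0*a+z]
def crop(im,u0,v0,w,h): return cv2.resize(im[v0:v0+h,u0:u0+w,::-1],(w*S,h*S),interpolation=cv2.INTER_CUBIC)
def draw(o,n,X,u0,v0,col):
    p=(proj(n,X)-[u0,v0]+.5)*S-.5;cv2.polylines(o,[np.round(p*16).astype(np.int32).reshape(-1,1,2)],False,col,1,cv2.LINE_AA,4)
def press(o,n,u0,v0,px,py,yaw,col=(255,0,255)):
    c,s=np.cos(np.radians(yaw)),np.sin(np.radians(yaw))
    draw(o,n,circ(px,py,.026,.024),u0,v0,col)
    W=lambda x,y:(px+c*x-s*y,py+s*x+c*y)
    for a in(-1,1):
        for b in(-1,1):
            x,y=W(a*.0237,b*.0237);draw(o,n,[[x,y,.02],[x,y,.066]],u0,v0,col)
    q=[W(*p) for p in((-.06,-.165),(.06,-.165),(.06,.05),(-.06,.05),(-.06,-.165))]
    draw(o,n,[[*p,.014] for p in q],u0,v0,col)
    q=[W(*p) for p in((-.015,-.109),(.015,-.109),(.015,-.127),(-.015,-.127),(-.015,-.109))]
    draw(o,n,[[*p,.1] for p in q],u0,v0,col)
E
python3 - <<'E'
from ov import *
f=np.load('p1.npz');u0,v0,w,h=278,200,95,75
o=crop(f['b'],u0,v0,w,h)
press(o,'side',u0,v0,.5652,.0708,18.5)
for z in(.1046,.1206):draw(o,'side',circ(.5652,.0696,z,.027),u0,v0,(0,255,0))
draw(o,'side',circ(.5652,.0696,.1206,.001),u0,v0,(0,255,0))
cv2.imwrite('pics/o1.png',o)
E
```

```text
(no output)
```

View pics/o1.png

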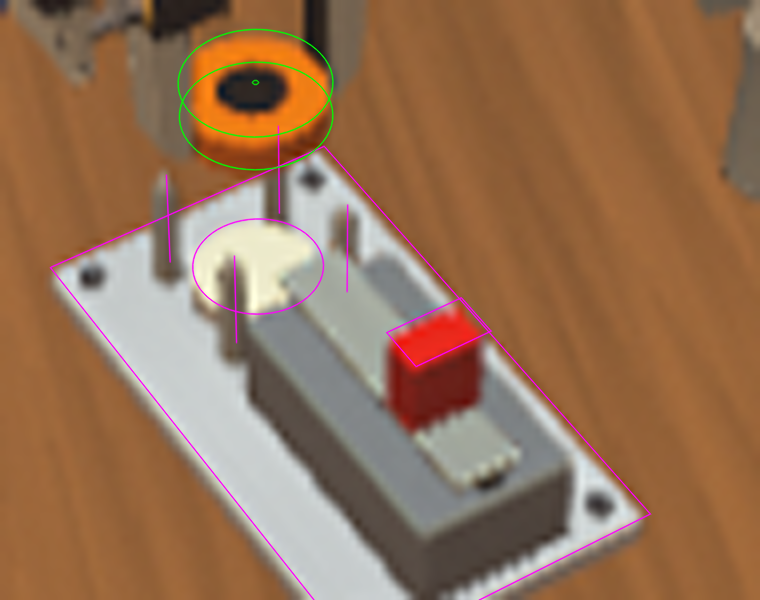

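```bash
python3 - <<'E'
from m import *
f=np.load('p1.npz');b=f['b'];P=cloud('side',f['db']);hsv=cv2.cvtColor(b,cv2.COLOR_RGB2HSV).astype(int)
H,S,V=np.moveaxis(hsv,2,0);ok=f['db']>0
m=seg('side',b,P,ok&(H<20)&(S>190)&(V>190)&(P[...,2]>.08),(310,212),14);q=P[m];print(len(q),q.mean(0),q.min(0),q.max(0))
A=np.c_[q[:,:2]-q[:,:2].mean(0),np.ones(len(q))];c,_,_,_=np.linalg.lstsq(A,q[:,2],rcond=None);print('plane',c,(q[:,2]-A@c).std())
k=seg('side',b,P,ok&(V<75)&(P[...,2]>.08),(309,211),6);print('spot',k.sum(),P[k].mean(0),mid('side',k,.1206),mid('side',k,.118))
k0=np.load('side0.npz');hs=cv2.cvtColor(k0['im'],cv2.COLOR_RGB2HSV).astype(int);P0=cloud('side',k0['d'])
k=seg('side',k0['im'],P0,(hs[...,2]<75),(318,356),8);print('spot0 on table',k.sum(),mid('side',k,.016),np.median(P0[k],0))
w=(P0[...,2]>.02)&(P0[...,2]<.034)&(np.hypot(P0[...,0]-.565,P0[...,1]-.07)<.03)&(hs[...,1]<60)&(hs[...,2]>200)
print('white z',np.median(P0[w][:,2]),w.sum())
E
```

```text
139 [0.56492197 0.06605033 0.11942299] [0.54168678 0.04055501 0.11360485] [0.58984473 0.09747192 0.12363253]
plane [-0.01018721 -0.0232775   0.11942299] 0.001698378345244166
spot 33 [0.56310982 0.06641585 0.11969988] (array([0.56285919, 0.065427  , 0.1206    ]), (308.95709228515625, 210.95834350585938, 4.390144348144531, 7.386133193969727)) (array([0.56342092, 0.06805185, 0.118     ]), (308.95709228515625, 210.95834350585938, 4.390144348144531, 7.386133193969727))
spot0 on table 66 (array([ 0.4961981 , -0.31527222,  0.016     ]), (317.7398986816406, 354.91961669921875, 8.000349044799805, 8.805288314819336)) [ 0.49641499 -0.31520699  0.01591591]
white z 0.025352654641155953 95
```

Request:
{"fn": "move_arm", "kwargs": {"deltas": [0.004,0.0015,0.015,0,0,0,0.3,0.004,0.0015,0.031,0,0,0,0.3,0.004,0.0015,0.031,0,0,0,0.3,0.004,0.0015,0.031,0,0,0,0.3]}}

```text
t: 5.82
tool_pos: [0.5652, 0.0748, 0.0882]
orientation: [-1.835, -2.549, 0.001]
force: [-0.5, -0.5, -0.7]
opening: 0.0538
gripper_force: 12.0
```

```bash
python3 - <<'E'
from ov import *
from m import *
from d import show
show()
b,db=shot('side');np.savez('p2.npz',b=b,db=db);a,_=shot('top')
u0,v0,w,h=278,200,75,60
o=crop(b,u0,v0,w,h)
p=robot.read_state()['tool_pos'];cx,cy=p[0]+.00076,p[1]-.0023; z=p[2]-.0148
press(o,'side',u0,v0,.5646,.0710,18.5)
for zz in(z,z+.016):draw(o,'side',circ(cx,cy,zz,.027),u0,v0,(0,255,0))
cv2.imwrite('pics/o2.png',o)
hsv=cv2.cvtColor(b,cv2.COLOR_RGB2HSV).astype(int);P=cloud('side',db)
k=seg('side',b,P,(hsv[...,2]<75)&(P[...,2]>.05),(310,223),8);print('spot',k.sum(),np.median(P[k],0),mid('side',k,z+.016),'expect',cx,cy,z+.016)
E
```

```text
t 5.83 pos [0.5652 0.0748 0.0882] yawY 18.5 tilt 0.04 F [-0.47 -0.53 -0.73] open 0.0538 gf 12.0 q [ 0.04  0.16  1.72 -0.    1.26 -0.28]
spot 35 [0.56335272 0.07083802 0.08938631] (array([0.56300114, 0.06989968, 0.09026215]), (308.80084228515625, 217.57266235351562, 4.85040807723999, 7.206610202789307)) expect 0.5666351477792501 0.07263526384389916 0.09026215251922769
```

View pics/o2.png

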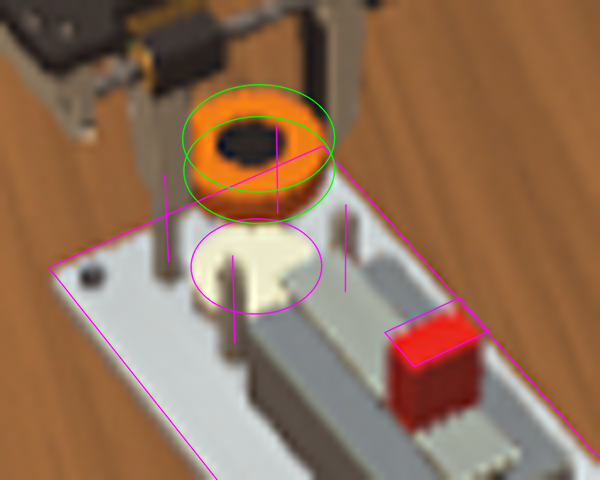

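Overlay: spot centre at crop (252,143); the disc is about 1 mm short of the pocket axis in both press x and press y. I'll nudge it and start down between the tips.

Request:
{"fn": "move_arm", "kwargs": {"deltas": [0.0008,0.0012,0.005,0,0,0,0.3,0.0008,0.0012,0.01,0,0,0,0.3,0.0008,0.0012,0.014,0,0,0,0.3,0.0008,0.0012,0.017,0,0,0,0.3,0.0008,0.0012,0.017,0,0,0,0.3]}}

```text
t: 6.55
tool_pos: [0.5654, 0.0755, 0.0706]
orientation: [-1.835, -2.549, 0.003]
force: [-2.2, -3.5, -2.3]
opening: 0.0538
gripper_force: 12.0
```

```bash
cat > look.py <<'E'
import sys
from ov import *
from d import show
show()
b,db=shot('side');u0,v0,w,h=278,200,75,60
cv2.imwrite('pics/'+sys.argv[1],crop(b,u0,v0,w,h))
E
python3 look.py l3.png
```

```text
t 6.55 pos [0.5654 0.0755 0.0706] yawY 18.5 tilt 0.14 F [-2.2  -3.48 -2.35] open 0.0538 gf 12.0 q [ 0.04  0.19  1.73 -0.    1.23 -0.28]
```

View pics/l3.png

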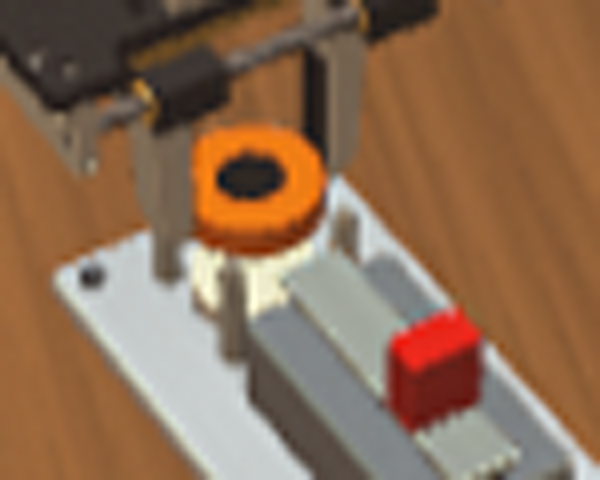

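The disc has entered between the posts (about (258,185)), with light side contact of about 3 N. I'll relieve that and go on down.

Request:
{"fn": "move_arm", "kwargs": {"deltas": [-0.0008,-0.0008,0.004,0,0,0,0.3,-0.0008,-0.0008,0.01,0,0,0,0.3,-0.0008,-0.0008,0.016,0,0,0,0.3,-0.0008,-0.0008,0.022,0,0,0,0.3,-0.0008,-0.0008,0.026,0,0,0,0.3,-0.0008,-0.0008,0.026,0,0,0,0.3]}}

```text
t: 7.35
tool_pos: [0.566, 0.0747, 0.0454]
orientation: [1.835, 2.549, -0.0]
force: [-0.8, -4.1, -1.4]
opening: 0.0535
gripper_force: 12.0
```

Request:
{"fn": "move_arm", "kwargs": {"deltas": [-0.0006,0,0.002,0,0,0,0.3,-0.0006,0,0.0035,0,0,0,0.3,-0.0006,0,0.0035,0,0,0,0.3]}}

```text
t: 7.72
tool_pos: [0.5662, 0.0745, 0.0422]
orientation: [1.835, 2.549, 0.0]
force: [-1.0, -3.3, 0.5]
opening: 0.0532
gripper_force: 12.0
```

Request:
{"fn": "move_arm", "kwargs": {"deltas": [0,0,0,0,0,0,0.8,0,0,0,0,0,0,0.8,0,0,0,0,0,0,0.8,0,0,-0.03,0,0,0,0.8,0,0,-0.07,0,0,0,0.8,0,0,-0.1,0,0,0,0.8,0,0,-0.1,0,0,0,0.8]}}

```text
t: 8.6
tool_pos: [0.5683, 0.0748, 0.1454]
orientation: [1.832, 2.546, 0.006]
force: [-0.7, -0.3, -0.1]
opening: 0.0739
gripper_force: 0.0
```

```bash
cat > chk.py <<'E'
from m import *
b,db=shot('side');P=cloud('side',db);hsv=cv2.cvtColor(b,cv2.COLOR_RGB2HSV).astype(int);H,S,V=np.moveaxis(hsv,2,0)
near=(db>0)&(np.hypot(P[...,0]-.564,P[...,1]-.071)<.027)
for nm,m in(('orange',(H<20)&(S>170)&(V>150)),('blue',(H>95)&(H<125)&(S>130))):
    q=P[near&m&(P[...,2]>.02)]
    if len(q)>10:print(nm,len(q),'mean',q.mean(0).round(4),'z pct',np.percentile(q[:,2],[5,25,50,75,95]).round(4))
cv2.imwrite('pics/chk_%d.png'%int(robot.read_state()['t']*100),cv2.resize(b[200:260,278:353,::-1],(600,480),interpolation=cv2.INTER_CUBIC))
E
python3 chk.py; python3 d.py 0.4985,0.279,0.12,18.5 0.4905,0.2805,0.013,18.5
```

```text
orange 126 mean [0.5628 0.0738 0.0406] z pct [0.037  0.0394 0.041  0.0422 0.0441]
t 8.65 pos [0.567  0.0747 0.1432] yawY 18.51 tilt 0.16 F [-0.39  1.12  0.11] open 0.0745 gf 0.0 q [ 0.04  0.11  1.67  0.    1.36 -0.28]
(0.4985, 0.279, 0.12) -> [ 2.155e-01 -1.000e-04  2.300e-02] [0.0027 0.0006 0.0002]
(0.4905, 0.2805, 0.013) -> [ 0.2195 -0.0075  0.13  ] [0.0027 0.0006 0.0002]
```

Spacer top measures 41 mm (42 expected), level, so it is seated. Next, the blue disc.

Request:
{"fn": "move_arm", "kwargs": {"deltas": [0.06,-0.001,0.01,0,0,0,1,0.12,-0.003,0.03,0,0,0,1,0.18,-0.006,0.05,0,0,0,1,0.219,-0.007,0.07,0,0,0,1,0.219,-0.007,0.085,0,0,0,1,0.219,-0.007,0.085,0,0,0,1]}}

```text
t: 9.4
tool_pos: [0.4879, 0.2788, 0.0542]
orientation: [-1.833, -2.549, 0.007]
force: [1.2, -0.7, -0.6]
opening: 0.093
gripper_force: 0.0
```

```bash
python3 d.py 0.491,0.280,0.0125,18.5
```

```text
t 9.4 pos [0.4879 0.2788 0.0542] yawY 18.55 tilt 0.29 F [ 1.21 -0.68 -0.6 ] open 0.093 gf 0.0 q [ 0.43  0.19  1.76 -0.    1.2   0.1 ]
(0.491, 0.28, 0.0125) -> [0.0002 0.0035 0.0416] [-0.005   0.0009  0.0008]
```

Request:
{"fn": "move_arm", "kwargs": {"deltas": [0,0.002,0.02,0,0,0,1,0,0.002,0.041,0,0,0,1,0,0.002,0.041,0,0,0,1,0,0.002,0.041,0,0,0,0.3,0,0.002,0.041,0,0,0,0.3,0,0.002,0.041,0,0,0,0.3,0,0.002,0.041,0,0,0,0.3,0,0.002,0.041,0,0,0,0.3,0,0.002,0.041,0,0,0,0.3]}}

```text
t: 10.52
tool_pos: [0.4919, 0.2807, 0.0164]
orientation: [1.835, 2.55, 0.0]
force: [-1.6, -0.1, 3.1]
opening: 0.0534
gripper_force: 12.0
```

```bash
python3 d.py 0.567,0.0721,0.1,18.5
```

```text
t 10.53 pos [0.4919 0.2807 0.0164] yawY 18.51 tilt 0.02 F [-1.59 -0.15  3.06] open 0.0534 gf 12.0 q [0.43 0.25 1.77 0.   1.13 0.1 ]
(0.567, 0.0721, 0.1) -> [-0.2217  0.005  -0.0836] [ 0.0003 -0.      0.0002]
```

Request:
{"fn": "move_arm", "kwargs": {"deltas": [0,0,-0.04,0,0,0,0.3,-0.03,0.001,-0.084,0,0,0,0.3,-0.08,0.002,-0.09,0,0,0,0.3,-0.13,0.003,-0.09,0,0,0,0.3,-0.18,0.004,-0.09,0,0,0,0.3,-0.21,0.005,-0.087,0,0,0,0.3,-0.2215,0.005,-0.084,0,0,0,0.3,-0.2215,0.005,-0.084,0,0,0,0.3,-0.2215,0.005,-0.084,0,0,0,0.3]}}

```text
t: 11.65
tool_pos: [0.5664, 0.0733, 0.0999]
orientation: [-1.834, -2.55, -0.0]
force: [-0.0, 0.4, -1.0]
opening: 0.0535
gripper_force: 12.0
```

```bash
python3 d.py 0.567,0.0721,0.09,18.5; python3 - <<'E'
from ov import *
from m import *
b,db=shot('side');u0,v0,w,h=278,200,75,60
o=crop(b,u0,v0,w,h);p=robot.read_state()['tool_pos'];z=p[2]-.0164
for zz in(z,z+.014):draw(o,'side',circ(p[0]-.003,p[1],zz,.027),u0,v0,(0,255,0))
cv2.imwrite('pics/b1.png',o)
H,S,V=np.moveaxis(cv2.cvtColor(b,cv2.COLOR_RGB2HSV).astype(int),2,0);P=cloud('side',db)
m=(H>95)&(H<125)&(S>100)&(np.hypot(P[...,0]-p[0],P[...,1]-p[1])<.035)&(P[...,2]>.06)
q=P[m&(P[...,2]>z+.008)];print(len(q),q.mean(0),np.median(q,0),'tcp',p,'ztop exp',z+.014)
E
```

```text
t 11.65 pos [0.5664 0.0733 0.0999] yawY 18.57 tilt 0.03 F [-0.01  0.39 -0.98] open 0.0535 gf 12.0 q [ 0.04  0.15  1.71  0.    1.28 -0.29]
(0.567, 0.0721, 0.09) -> [-0.0014  0.0002  0.0099] [-0.0003 -0.0005  0.0012]
178 [0.56640535 0.06835519 0.09681361] [0.56647154 0.06673795 0.09619264] tcp [0.56646561 0.07343888 0.10005265] ztop exp 0.09765265068670455
```

View pics/b1.png

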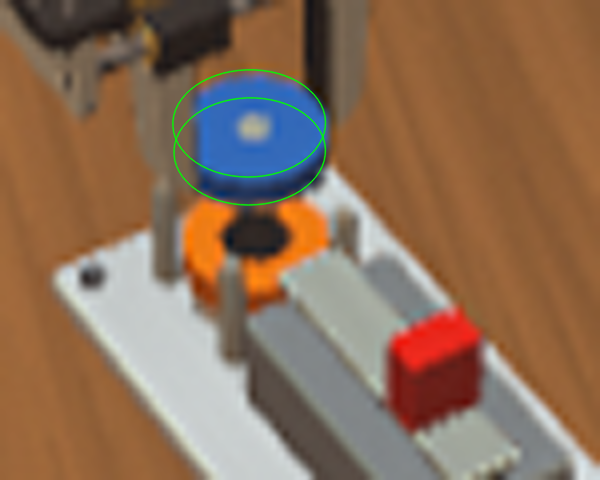

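Orange lies between the posts (spot at crop (256,237)), and the blue disc's steel spot is at (253,127). I'll compare the two spots in the same camera.

```bash
python3 - <<'E'
from m import *
g=lambda x,y:(278+(x+.5)/8-.5,200+(y+.5)/8-.5)
b=ray('side',*g(253,127),.0977);o=ray('side',*g(256,237),.042);d=(b-o)[:2];c,s=np.cos(np.radians(18.5)),np.sin(np.radians(18.5))
print(b,o,'press x,y',c*d[0]+s*d[1],-s*d[0]+c*d[1])
E
```

```text
[0.56440315 0.07067284 0.0977    ] [0.5646327  0.07008246 0.042     ] press x,y -3.0362524104595503e-05 0.0006327132438520714
```

Request:
{"fn": "move_arm", "kwargs": {"deltas": [-0.0005,0,0.008,0,0,0,0.3,-0.0005,0,0.016,0,0,0,0.3,-0.0005,0,0.021,0,0,0,0.3,-0.0005,0,0.026,0,0,0,0.3,-0.0005,0,0.03,0,0,0,0.3,-0.0005,0,0.03,0,0,0,0.3]}}

```text
t: 12.45
tool_pos: [0.5667, 0.0716, 0.0697]
orientation: [-1.835, -2.549, 0.001]
force: [-0.3, 0.4, -0.2]
opening: 0.0535
gripper_force: 12.0
```

No contact. Continuing down.

Request:
{"fn": "move_arm", "kwargs": {"deltas": [0,0,0.004,0,0,0,0.3,0,0,0.007,0,0,0,0.3,0,0,0.0095,0,0,0,0.3,0,0,0.011,0,0,0,0.3,0,0,0.011,0,0,0,0.3]}}

```text
t: 13.08
tool_pos: [0.5669, 0.0716, 0.0589]
orientation: [-1.835, -2.55, 0.0]
force: [-0.7, 0.8, -0.1]
opening: 0.0536
gripper_force: 12.0
```

Request:
{"fn": "move_arm", "kwargs": {"deltas": [0,0,0,0,0,0,0.8,0,0,0,0,0,0,0.8,0,0,0,0,0,0,0.8,0,0,-0.03,0,0,0,0.8,0,0,-0.07,0,0,0,0.8,0,0,-0.1,0,0,0,0.5,0,0,-0.1,0,0,0,0.3]}}

```text
t: 13.95
tool_pos: [0.5691, 0.0718, 0.1625]
orientation: [1.833, 2.546, 0.006]
force: [0.9, 0.8, 0.1]
opening: 0.0587
gripper_force: 0.0
```

```bash
python3 chk.py; python3 d.py 0.6137,-0.0695,0.16,18.5
```

```text
blue 183 mean [0.5637 0.0675 0.0545] z pct [0.0483 0.0534 0.0546 0.0566 0.0585]
t 14.0 pos [0.5679 0.0717 0.1602] yawY 18.51 tilt 0.15 F [ 0.29 -0.2  -0.15] open 0.0547 gf 0.0 q [ 0.04  0.1   1.65 -0.    1.39 -0.29]
(0.6137, -0.0695, 0.16) -> [-0.1484 -0.0014  0.0003] [0.0026 0.0008 0.0001]
```

```bash
ls pics/chk*
```

```text
pics/chk_1400.png
pics/chk_865.png
```

Blue top at about 55 mm, level and let go. Now behind the grip with closed fingers.

Request:
{"fn": "move_arm", "kwargs": {"deltas": [-0.05,-0.001,0,0,0,0,0,-0.1,-0.001,0,0,0,0,0,-0.144,-0.001,0,0,0,0,0,-0.147,-0.001,0.01,0,0,0,0,-0.147,-0.001,0.03,0,0,0,0,-0.147,-0.001,0.05,0,0,0,0,-0.147,-0.001,0.06,0,0,0,0,-0.147,-0.001,0.06,0,0,0,0,-0.147,-0.001,0.06,0,0,0,0]}}

```text
t: 15.12
tool_pos: [0.6132, -0.0678, 0.0998]
orientation: [1.834, 2.549, 0.001]
force: [-0.3, 0.1, 0.2]
opening: 0.0003
gripper_force: 0.0
```

```bash
cat > pf.py <<'E'
from h import *
s=robot.read_state();c,k=np.cos(np.radians(18.5)),np.sin(np.radians(18.5))
d=s['tool_pos']-[.567,.0721,0];F=s['force']
print('t %.2f press xy %.4f %.4f z %.4f | Fx %.1f Fy %.1f Fz %.1f open %.3f'%(s['t'],c*d[0]+k*d[1],-k*d[0]+c*d[1],d[2],c*F[0]+k*F[1],-k*F[0]+c*F[1],F[2],s['opening']))
E
python3 pf.py; cat > s.py <<'E'
E
python3 - <<'E'
from h import *
b,_=shot('side');cv2.imwrite('pics/g1.png',cv2.resize(b[190:280,285:385,::-1],(660,594),interpolation=cv2.INTER_CUBIC))
E
```

```text
t 15.12 press xy -0.0006 -0.1473 z 0.0998 | Fx -0.3 Fy 0.2 Fz 0.2 open 0.000
```

View pics/g1.png

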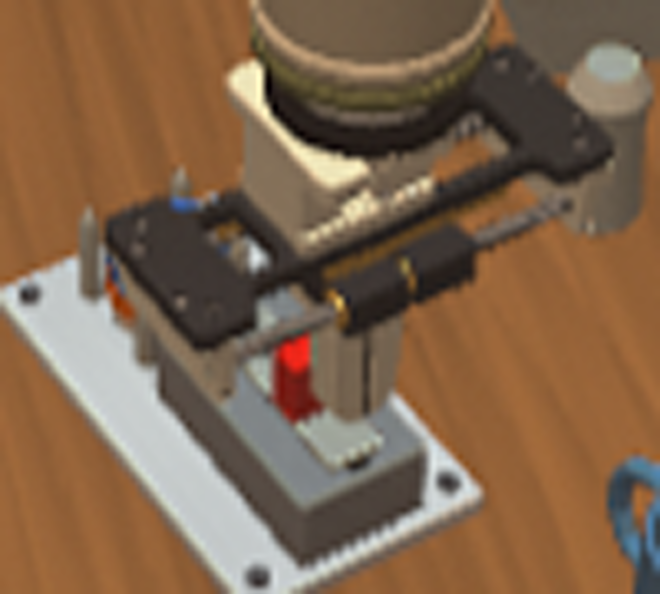

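The closed fingers stand just behind the red grip (grip at (293,375), fingers at (355,375)). Lower a little, then push through the free stretch.

Request:
{"fn": "move_arm", "kwargs": {"deltas": [0,0.0005,0.007,0,0,0,0,0,0.0005,0.013,0,0,0,0,0.003,0.0005,0.013,0,0,0,0,0.006,0.0005,0.013,0,0,0,0,0.009,0.0005,0.013,0,0,0,0,0.012,0.0005,0.013,0,0,0,0,0.015,0.0005,0.013,0,0,0,0,0.019,0.0005,0.013,0,0,0,0,0.023,0.0005,0.013,0,0,0,0,0.027,0.0005,0.013,0,0,0,0,0.031,0.0005,0.013,0,0,0,0,0.035,0.0005,0.013,0,0,0,0]}}

```text
t: 16.68
tool_pos: [0.6022, -0.0346, 0.0863]
orientation: [1.835, 2.549, 0.0]
force: [1.5, -5.5, 2.0]
opening: 0.0006
gripper_force: 2.7
```

```bash
python3 pf.py
```

```text
t 16.68 press xy -0.0005 -0.1123 z 0.0863 | Fx -0.4 Fy -5.7 Fz 2.0 open 0.001
```

Request:
{"fn": "move_arm", "kwargs": {"deltas": [0.002,0,0,0,0,0,0,0.004,0,0,0,0,0,0,0.006,0,0,0,0,0,0,0.008,0,0,0,0,0,0]}}

```text
t: 17.18
tool_pos: [0.5997, -0.0272, 0.0863]
orientation: [1.835, 2.549, -0.0]
force: [1.9, -5.0, 1.3]
opening: 0.0007
gripper_force: 2.8
```

```bash
python3 pf.py
```

```text
t 17.18 press xy -0.0005 -0.1045 z 0.0863 | Fx 0.2 Fy -5.4 Fz 1.3 open 0.001
```

Request:
{"fn": "move_arm", "kwargs": {"deltas": [0.0015,0,0,0,0,0,0,0.003,0,0,0,0,0,0,0.0045,0,0,0,0,0,0,0.006,0,0,0,0,0,0]}}

```text
t: 17.68
tool_pos: [0.5978, -0.0216, 0.0863]
orientation: [1.835, 2.549, -0.0]
force: [2.1, -5.7, 1.9]
opening: 0.0006
gripper_force: 3.0
```

Request:
{"fn": "move_arm", "kwargs": {"deltas": [0.0015,0,0,0,0,0,0,0.003,0,0,0,0,0,0,0.0045,0,0,0,0,0,0]}}

```text
t: 18.05
tool_pos: [0.5965, -0.0175, 0.0864]
orientation: [1.835, 2.549, -0.0]
force: [2.3, -8.3, 1.6]
opening: 0.0004
gripper_force: 4.3
```

Request:
{"fn": "move_arm", "kwargs": {"deltas": [0.0015,0,0,0,0,0,0,0.003,0,0,0,0,0,0,0.0045,0,0,0,0,0,0]}}

```text
t: 18.42
tool_pos: [0.5952, -0.0139, 0.0864]
orientation: [1.835, 2.548, -0.001]
force: [4.4, -8.9, 0.2]
opening: 0.0004
gripper_force: 4.9
```

Request:
{"fn": "move_arm", "kwargs": {"deltas": [0.0015,0,0,0,0,0,0,0.003,0,0,0,0,0,0]}}

```text
t: 18.68
tool_pos: [0.5943, -0.0112, 0.0864]
orientation: [1.835, 2.548, -0.001]
force: [1.7, -10.0, 0.3]
opening: 0.0004
gripper_force: 5.2
```

Request:
{"fn": "move_arm", "kwargs": {"deltas": [0.0015,0,0,0,0,0,0,0.003,0,0,0,0,0,0]}}

```text
t: 18.92
tool_pos: [0.5934, -0.0085, 0.0864]
orientation: [1.835, 2.547, -0.001]
force: [4.5, -10.1, 0.2]
opening: 0.0004
gripper_force: 5.5
```

Request:
{"fn": "move_arm", "kwargs": {"deltas": [0.001,0,0,0,0,0,0,0.002,0,0,0,0,0,0]}}

```text
t: 19.18
tool_pos: [0.5927, -0.0062, 0.0864]
orientation: [1.835, 2.548, -0.001]
force: [4.2, -6.9, 0.8]
opening: 0.0006
gripper_force: 3.8
```

Request:
{"fn": "move_arm", "kwargs": {"deltas": [0.001,0,0,0,0,0,0,0.002,0,0,0,0,0,0]}}

```text
t: 19.42
tool_pos: [0.5919, -0.0039, 0.0865]
orientation: [1.835, 2.549, -0.0]
force: [0.0, -6.6, 2.1]
opening: 0.0002
gripper_force: 3.1
```

Request:
{"fn": "move_arm", "kwargs": {"deltas": [0.001,0,0,0,0,0,0,0.002,0,0,0,0,0,0]}}

```text
t: 19.68
tool_pos: [0.5912, -0.002, 0.0864]
orientation: [1.835, 2.549, -0.001]
force: [1.1, -6.5, 1.2]
opening: 0.0006
gripper_force: 3.4
```

Request:
{"fn": "move_arm", "kwargs": {"deltas": [0.001,0,0,0,0,0,0,0.002,0,0,0,0,0,0]}}

```text
t: 19.92
tool_pos: [0.5905, 0.0, 0.0864]
orientation: [1.835, 2.549, -0.0]
force: [2.9, -4.8, 0.9]
opening: 0.0006
gripper_force: 2.9
```

Request:
{"fn": "move_arm", "kwargs": {"deltas": [0.001,0,0,0,0,0,0]}}

```text
t: 20.05
tool_pos: [0.5901, 0.0013, 0.0864]
orientation: [1.835, 2.549, 0.0]
force: [1.9, -3.7, 1.6]
opening: 0.0003
gripper_force: 1.8
```

Request:
{"fn": "move_arm", "kwargs": {"deltas": [0.001,0,0,0,0,0,0]}}

```text
t: 20.18
tool_pos: [0.5895, 0.0027, 0.0861]
orientation: [-1.835, -2.549, -0.0]
force: [-0.1, -0.5, 1.0]
opening: 0.0007
gripper_force: 0.4
```

Dip felt: the catch is clicking. On to the stop in 1 mm steps.

Request:
{"fn": "move_arm", "kwargs": {"deltas": [0.001,0,0,0,0,0,0]}}

```text
t: 20.3
tool_pos: [0.5893, 0.0033, 0.086]
orientation: [-1.835, -2.55, 0.0]
force: [2.3, -5.7, 0.3]
opening: 0.0002
gripper_force: 3.0
```

Request:
{"fn": "move_arm", "kwargs": {"deltas": [0.001,0,0,0,0,0,0]}}

```text
t: 20.42
tool_pos: [0.5892, 0.0035, 0.086]
orientation: [1.835, 2.549, -0.001]
force: [2.9, -8.9, -1.2]
opening: 0.0004
gripper_force: 4.5
```

Request:
{"fn": "move_arm", "kwargs": {"deltas": [0.001,0,0,0,0,0,0]}}

```text
t: 20.55
tool_pos: [0.5891, 0.004, 0.0861]
orientation: [1.835, 2.548, -0.002]
force: [3.8, -9.5, -0.9]
opening: 0.0006
gripper_force: 5.3
```

Request:
{"fn": "move_arm", "kwargs": {"deltas": [0.001,0,0,0,0,0,0,0.002,0,0,0,0,0,0]}}

```text
t: 20.8
tool_pos: [0.5887, 0.005, 0.0861]
orientation: [1.834, 2.547, -0.003]
force: [4.0, -13.3, -2.2]
opening: 0.0007
gripper_force: 7.2
```

Request:
{"fn": "move_arm", "kwargs": {"deltas": [0.001,0,0,0,0,0,0,0.0015,0,0,0,0,0,0]}}

```text
t: 21.05
tool_pos: [0.5885, 0.0057, 0.0861]
orientation: [1.834, 2.546, -0.004]
force: [6.0, -16.5, -2.7]
opening: 0.0002
gripper_force: 8.5
```

Request:
{"fn": "move_arm", "kwargs": {"deltas": [0.001,0,0,0,0,0,0,0.0015,0,0,0,0,0,0,0.0015,0,0,0,0,0,0]}}

```text
t: 21.42
tool_pos: [0.5882, 0.0065, 0.0861]
orientation: [1.834, 2.545, -0.004]
force: [6.7, -17.2, -3.0]
opening: 0.0005
gripper_force: 9.5
```

Request:
{"fn": "move_arm", "kwargs": {"deltas": [0.001,0,0,0,0,0,0,0.001,0,0,0,0,0,0]}}

```text
t: 21.68
tool_pos: [0.588, 0.0071, 0.0861]
orientation: [1.834, 2.544, -0.005]
force: [7.2, -19.0, -4.5]
opening: 0.0001
gripper_force: 10.3
```

20 N reached. Backing off gently, then up and clear.

Request:
{"fn": "move_arm", "kwargs": {"deltas": [-0.003,0,0,0,0,0,0,-0.006,0,0,0,0,0,0,-0.01,0,0,0,0,0,0,-0.016,0,0,0,0,0,0,-0.02,0,-0.01,0,0,0,0,-0.02,0,-0.05,0,0,0,0,-0.05,0,-0.1,0,0,0,0,-0.1,0,-0.12,0,0,0,0,-0.15,0,-0.12,0,0,0,0,-0.15,0,-0.12,0,0,0,0]}}

```text
t: 22.92
tool_pos: [0.635, -0.1348, 0.207]
orientation: [1.839, 2.545, -0.0]
force: [0.4, 0.7, -0.9]
opening: 0.0009
gripper_force: 0.0
```

```bash
python3 chk.py; python3 pf.py; python3 - <<'E'
from m import *
b,db=shot('side');cv2.imwrite('pics/end.png',cv2.resize(b[190:280,285:385,::-1],(660,594),interpolation=cv2.INTER_CUBIC))
E
```

```text
blue 61 mean [0.5559 0.0675 0.0541] z pct [0.0479 0.0531 0.0545 0.0557 0.0586]
t 22.98 press xy -0.0009 -0.2158 z 0.2065 | Fx 0.1 Fy 0.2 Fz 0.6 open 0.001
```

View pics/end.png

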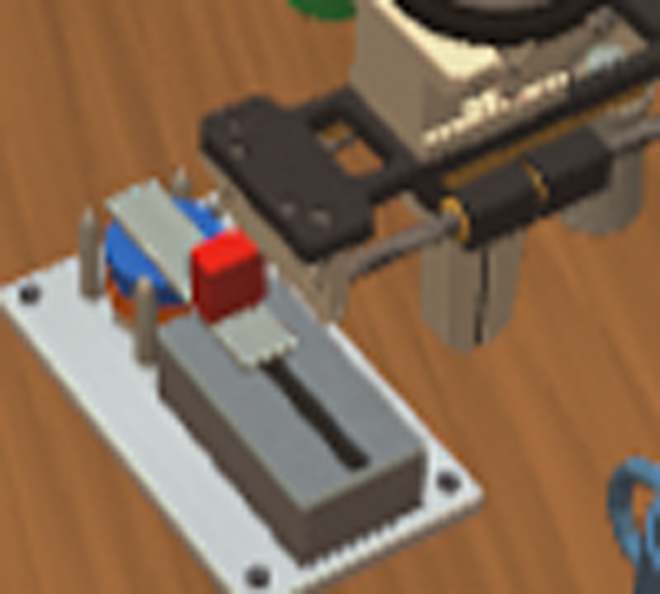

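The lock stays shut: the grip is at (228,275) with the tongue over the seated discs, and the gripper is clear. Handing in.

```bash
python3 -c "
from plant import robot
print(robot.close_job())"
```

```text
the job is handed in; nothing more can be done
None
```

The orange spacer and blue top disc sit flat in the pocket, the lock was pressed to about 20 N at its stop and stayed shut when I let go, and the job was handed in at about 23 s; no verdict came back.

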